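# Check a glass mould press with a feeler

### The job

Take the flat steel feeler by its wooden handle from the rack and slide its blade from above between the jaws of the press whose gap is narrow enough for the jaws to drag on the blade (not the slack press with the wide gap). Push it fully home, until its tip rests on the press's bed, and leave it standing upright there, gripped by the jaws. The round reamer stays in the rack.

Things in the scene. Friction and masses are not known exactly. Their poses are not given: they have to be found in the camera images.
- feeler: flat gauge upright in a 75 mm high wooden rack, handle resting on its top. Steel blade 30 mm wide (x), 6 thick (y; last 10 mm of the tip 3 thick), 70 long; dark wood rectangular handle above it, 44 (x) by 18 (y) by 50 high. Origin: middle of the blade's tip, z up: handle at z 70-120 mm. 120 g. Grip the handle across its 18 mm. A half turn about z makes no difference.
- press: fixed press, base 75 x 150, brass posts; origin under its centre, z up. Black jaws face along y; slot along x over the origin, 44 long, 3 mm wide; lips flare from z 48 to a 27 mm mouth at z 74 (top). Each jaw gives 12 mm on a spring (1.6 N + 0.2 N/mm), so the blade must be pushed, 3-10 N. Bed at z 18: fully home the feeler's origin is there, its y along the press's y, either way round.
- slack_press: the other fixed press: same size, build, origin and axes, but its jaws are locked 30 mm apart (mouth 54 mm wide), so that the blade has no drag in it and would lean over. The two presses stand left and right of the rack, either way round.
- reamer: bystander in the same rack, 85 mm from the feeler along the feeler's x: round dark wooden handle 26 mm across on a round 10 mm stem, 120 mm long in all. Origin at its tip, z up. It stays in the rack.

How it is judged:
By the outcome, as a careful person would: the job done as asked, in the order asked, and still so for the second after the job is handed in, with the robot touching nothing.
It also fails if it takes over 38 s, if anything falls off the work surface, if the arm or the gripper's body presses on something with over 40 N, if the wrist force passes 120 N, or if a joint passes its speed limit or range.

### The arm

A 6-joint arm with a two-finger parallel gripper is mounted at the origin on the work surface. World frame = base frame: x ahead of the robot, y to its left, z up, the work surface at z = 0. Lengths are in m, angles in degrees, forces in N, time in s.
With the tool pointing down it reaches from about 0.375 to 0.9 m from the base axis. Payload 3.1 kg.
Tool frame: the origin (TCP) lies on the centre line of the jaws, within the pads' length; the fingertips stand 25 mm ahead of it and the grasp point (between the pads) lies 6 mm ahead of it; z points along the fingers, y is the line along which they close (so a half turn about z gives the same grasp; the last joint's range is limited). The gripper opens to 87 mm and grips with 3 to 60 N. Pads are 19 mm wide; open, the fingers measure 117 mm over their backs; the gripper's body (75 mm by 190 mm) begins 51 mm behind the grasp point.
Start: joints at [-86.603, 30.224, 82.088, -0, 67.689, -10.227], TCP at [0.147, -0.607, 0.248] pointing down, gripper open.
Joint ranges: [-176.69, 176.69], [-43.24, 126.21], [12.49, 139.97], [-82, 262], [0, 151.66], [-163.58, 163.58]. Speed limits (degrees/s): [159.86, 159.86, 180, 180, 180, 180].

### API

Orientations are given as a 3x3 rotation matrix whose columns are the frame's x, y, z axes.
In Python, from rig import read_state, capture, camera_params, hand_in gives the robot as it stands.
- The arm moves only by the tool apply_moves, never from a script. Its argument "rows" is a list of rows, each an object of numbers: "x", "y", "z": the shift along the tool's x, y, z in mm; "rx", "ry", "rz": the turn, a rotation vector about the tool's x, y, z in units of 6 degrees (1.0 is 6 degrees); "claw": the closure in counts, from 0 (fully open) to 255 (shut). A call has 1 to 10 rows; each row is the pose to reach, as a shift and turn from the pose commanded when the call began, along the tool's axes at that moment; what a row does not reach only later rows make up. A row lasts 1/8 s, in which the tool goes at most 62.5 mm and 10.7 degrees, less where a joint would pass 70% of its speed; a pose out of reach is approached as far as the arm can. A call with a gripper value outside its range is refused whole. The fingers move at their own pace and stop on an object; the grip force is fixed at half the most. Time passes only in rows, so rows that repeat a pose let the fingers close. It gives the time, the measured TCP pose, the force, the opening and the grip force at its end, in the units of the state.
- read_state(): the state, without advancing time (a new reading comes with each control period).
- capture(name): name is "scene" or "top" or "wrist"; returns (picture, depth): 420x560x3 uint8, red, green, blue; 420x560 float32, m along the optical axis (not along the pixel's ray), 0 where there is no reading.
- camera_params(name): a dict with "fx", "fy", "cx", "cy" (pixels), "xyz" and "orientation" of the camera in the world. Camera axes: x right, y up, looking along -z (the intrinsics and any distortion apply to the point x, -y, -z); pixel columns grow to the right and rows downward; lengths in m; the calibration is good to about 2 mm. The wrist camera is an equidistant fisheye: a pixel r from the principal point sees the ray r / f radians off the axis. A picture is of the moment at which its call begins: read the wrist's pose just before it. camera_params takes no time and is no camera call; for the wrist camera it gives the pose at the moment of the call.
- hand_in(): hands the job in; it is judged then, once.
The state is a dict: "time_s": time; "joint_positions": joint angles; "qvel": joint speeds; "tau": joint torques, N m; "position": TCP position; "tcp_rot": TCP orientation; "force": force on the tool from outside, world axes, zero at the start; "moment": the same for the moment, N m; "opening": opening from 0.0 (shut) to 1.0 (fully open); "grasp_force": force on a finger pad.
Only numpy, scipy, OpenCV 4.12 (cv2) and the standard library are available. Lean on these libraries where they do the work, as an engineer would, in place of code of your own. Each camera call takes 0.05 s, during which the arm holds its last target. There are 200 camera calls.

## Working session

There is one attempt and no reset: what is moved stays moved. The work goes in short steps, Python scripts to look and compute and a tool call to move; the robot and the scene stay as the last step left them, time stands still between calls to the robot, and variables do not carry over. Pictures are saved under pics/ and viewed, at most 10 in all, crops included, and the job is handed in when it is done.

Besides the shell and the picture viewer there is one more tool, called as name(argument=value, ...), one argument or row to a line, values as JSON. apply_moves: Moves the arm, as the interface text tells. Its arguments: {"type":"object","properties":{"rows":{"type":"array"}},"required":["rows"]}

```bash
mkdir -p pics; ls; cat > h.py <<'E'
import numpy as np, cv2
from rig import read_state, capture, camera_params, hand_in
def cloud(d,p):
    v,u=np.indices(d.shape); x=(u-p["cx"])/p["fx"]; y=(v-p["cy"])/p["fy"]
    P=np.stack([x*d,-y*d,-d],-1)
    return P@np.array(p["orientation"]).T+np.array(p["xyz"])
E
python3 - <<'E'
from h import *
s=read_state();print(s)
for n in("scene","top"):
    im,d=capture(n);p=camera_params(n);print(n,p)
    np.savez(n,im=im,d=d,W=cloud(d,p))
    cv2.imwrite(f"pics/{n}0.png",im[...,::-1])
E
```

```text
pics
{'time_s': 0.0, 'joint_positions': array([-8.66014872e+01,  3.02784080e+01,  8.21545277e+01,  9.96678022e-04,
        6.76879133e+01, -1.02275403e+01]), 'qvel': array([-0.04564496, -0.03900069, -0.07995401, -0.07290512,  0.01561127,
       -0.1174648 ]), 'tau': array([-5.44653776e-04, -4.40040064e+01, -1.76591760e+01,  6.31680270e-02,
        5.83060272e-02, -1.58285475e-04]), 'position': array([ 0.14723106, -0.60673651,  0.24658786]), 'tcp_rot': array([[ 9.71855559e-01,  2.35577504e-01, -1.08970460e-04],
       [ 2.35577206e-01, -9.71853355e-01,  2.10645693e-03],
       [ 3.90330559e-04, -2.07284284e-03, -9.99997775e-01]]), 'force': array([-0.15242138, -0.32747843,  0.1320757 ]), 'moment': array([ 0.04411365,  0.08887062, -0.00289611]), 'grasp_force': 0.0, 'opening': 1.00079767327019}
scene {'fx': 398.2013021804682, 'fy': 398.2013021804682, 'cx': 280.0130408833507, 'cy': 216.32901601426752, 'xyz': array([ 0.90792789, -0.29495859,  0.68626106]), 'orientation': array([[ 0.57911488, -0.66045729,  0.47793527],
       [ 0.81508876,  0.45755771, -0.35534666],
       [ 0.01600833,  0.5953462 ,  0.8033098 ]])}
top {'fx': 387.89221493788415, 'fy': 387.89221493788415, 'cx': 277.1677342939167, 'cy': 209.26366147578148, 'xyz': array([ 0.43927094, -0.00731195,  0.86005953]), 'orientation': array([[-0.02836104,  0.99538719, -0.09165151],
       [-0.99953444, -0.0272079 ,  0.01380702],
       [ 0.01124968,  0.09200042,  0.99569542]])}
```

View pics/scene0.png

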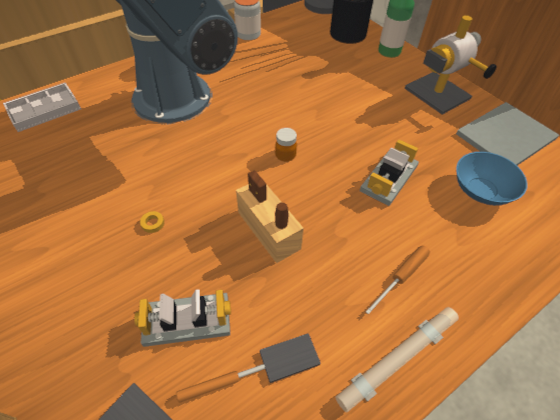

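View pics/top0.png

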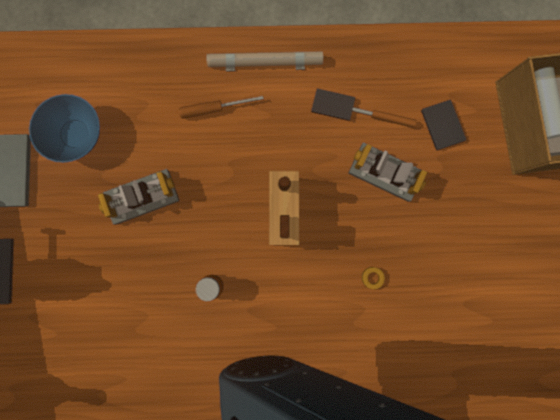

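The scene picture shows the feeler's rectangular handle at (257,187) and the round reamer at (282,214). The presses are at (390,172) and (185,318). In the top picture the feeler is at (285,226), the reamer at (285,184), and the presses at (138,197) and (388,173). Next I'll enlarge the presses and measure.

```bash
python3 - <<'E'
from h import *
t=np.load("top.npz");s=np.load("scene.npz")
c=lambda im,u,v,w=45:cv2.resize(im[v-w:v+w,u-w:u+w,::-1],(390,290),interpolation=cv2.INTER_CUBIC)
m=np.vstack([np.hstack([c(t["im"],138,197),c(t["im"],388,173)]),np.hstack([c(s["im"],390,172,50),c(s["im"],185,318,50)])])
cv2.imwrite("pics/crops.png",m)
W=t["W"];im=t["im"]
hsv=cv2.cvtColor(im,cv2.COLOR_RGB2HSV)
def near(u,v,r):
    V,U=np.indices(W.shape[:2]);return (abs(U-u)<r)&(abs(V-v)<r)
for nm,u,v in(("L",138,197),("R",388,173)):
    g=near(u,v,50)&(W[...,2]>.010)&(W[...,2]<.2)
    P=W[g]; r=cv2.minAreaRect((P[:,:2]*1000).astype(np.float32)); print(nm,"all",r,P[:,2].max(),len(P))
    g2=near(u,v,50)&(W[...,2]>.06)
    P=W[g2]; print(" high rect",cv2.minAreaRect((P[:,:2]*1000).astype(np.float32)),np.median(P[:,2]))
    gold=near(u,v,50)&(hsv[...,0]>18)&(hsv[...,0]<32)&(hsv[...,1]>150)&(W[...,2]>.03)
    n,l,st,ce=cv2.connectedComponentsWithStats(gold.astype(np.uint8))
    for i in range(1,n):
        if st[i,4]>30: print(" gold",st[i],ce[i],np.median(W[l==i],axis=0))
for nm,zlo,u,v,r in(("rack",.06,285,208,45),("handles",.095,285,208,45)):
    g=near(u,v,r)&(W[...,2]>zlo)&(W[...,2]<.14)
    n,l,st,ce=cv2.connectedComponentsWithStats(g.astype(np.uint8))
    for i in range(1,n):
        if st[i,4]>20:
            P=W[l==i];print(nm,ce[i],cv2.minAreaRect((P[:,:2]*1000).astype(np.float32)),np.median(P[:,2]))
E
```

```text
L all ((596.4073486328125, 289.8592529296875), (175.7463836669922, 160.9661865234375), 13.929978370666504) 0.07692331831132249 2565
 high rect ((524.9168090820312, 162.295654296875), (367.6588439941406, 96.09793090820312), 77.85597229003906) 0.0713834698614223
 gold [157 173  15  22  99] [163.38383838 183.1010101 ] [0.5748425  0.21757747 0.05808525]
 gold [ 99 194  11  22 107] [103.60747664 205.09345794] [0.53124855 0.34075814 0.05813128]
R all ((643.4234619140625, -290.0858154296875), (159.881103515625, 191.53399658203125), 61.42472839355469) 0.0774302290859038 2621
 high rect ((556.1367797851562, -151.7241668701172), (123.55168151855469, 350.406982421875), 19.559181213378906) 0.07171129226990608
 gold [355 145  16  21 108] [362.2037037  155.26851852] [ 0.62285115 -0.20034326  0.05795355]
 gold [410 171  16  21 123] [418.8699187 182.1300813] [ 0.56021208 -0.31797299  0.05799149]
rack [283.96135721 207.70876532] ((515.55712890625, -32.425045013427734), (57.494224548339844, 149.54605102539062), 88.42452239990234) 0.07588415900245044
handles [284.30215827 183.27338129] ((557.5127563476562, -32.739356994628906), (22.182546615600586, 21.54837417602539), 26.384016036987305) 0.12926538178909364
handles [284.5        226.02212389] ((474.8118591308594, -30.564258575439453), (17.193634033203125, 41.92060089111328), 88.29674530029297) 0.12503839650223875
```

View pics/crops.png

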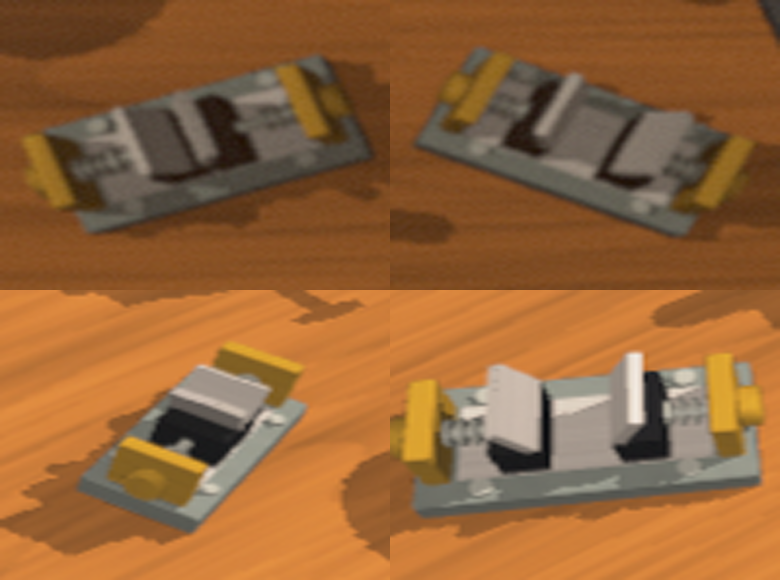

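The left press, top (138,197), has its jaws nearly closed, so it is the narrow one. The right press shows its bare bed between the jaws, so it is slack. The feeler handle is at about (0.475, -0.031), top at 0.125, with its x axis at -1.6°. The narrow press centre is about (0.553, 0.279), with the slot at about 19.5°. Both measurements fit the given sizes. I'll move above the feeler.

apply_moves(
  rows=[
    {"x":40,"y":-42,"rz":0.3},
    {"x":84,"y":-89,"rz":0.8},
    {"x":127,"y":-134,"rz":1.3},
    {"x":170,"y":-180,"rz":1.8},
    {"x":213,"y":-226,"rz":2.3},
    {"x":256,"y":-272,"rz":2.53},
    {"x":299,"y":-317,"rz":2.53},
    {"x":342,"y":-363,"rz":2.53},
    {"x":385,"y":-409,"rz":2.53},
    {"x":420,"y":-446,"rz":2.53},
  ],
)

```text
validation failed for argument at $.ro...
```

```bash
python3 - <<'E'
from h import *
s=read_state();print(s["time_s"],s["position"],s["tcp_rot"].round(4).tolist())
p=camera_params("wrist");im,d=capture("wrist");print(p)
cv2.imwrite("pics/w1.png",im[...,::-1]);np.savez("w1",im=im,d=d,p=p["xyz"],R=p["orientation"])
E
```

```text
0.1 [ 0.14720427 -0.60676726  0.2466647 ] [[0.9719, 0.2355, -0.0001], [0.2355, -0.9719, 0.002], [0.0003, -0.002, -1.0]]
{'fx': 325.19226210127806, 'fy': 325.19226210127806, 'cx': 280.4370540623385, 'cy': 206.08035071049468, 'xyz': array([ 0.21150547, -0.59175058,  0.38434284]), 'orientation': array([[ 0.23451807,  0.94331205,  0.23486942],
       [-0.97211036,  0.22797934,  0.05501689],
       [-0.00164728, -0.24122145,  0.9704687 ]])}
```

View pics/w1.png

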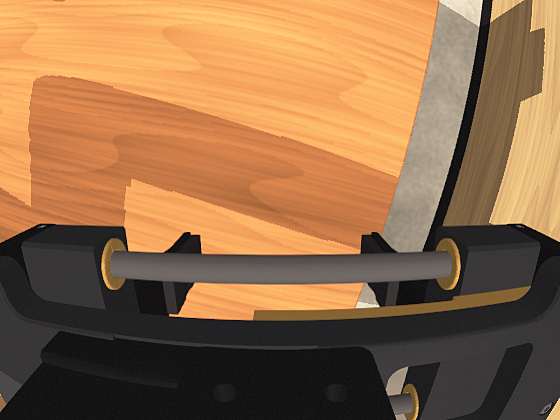

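The move was refused, probably because every row needs all the fields, so the arm hasn't moved. The wrist picture shows only the table, with the fingers at (185,270) and (375,270). I'll resend with full rows.

apply_moves(
  rows=[
    {"x":40,"y":-42,"z":0,"rx":0,"ry":0,"rz":0.3,"claw":0},
    {"x":84,"y":-89,"z":0,"rx":0,"ry":0,"rz":0.8,"claw":0},
    {"x":127,"y":-134,"z":0,"rx":0,"ry":0,"rz":1.3,"claw":0},
    {"x":170,"y":-180,"z":0,"rx":0,"ry":0,"rz":1.8,"claw":0},
    {"x":213,"y":-226,"z":0,"rx":0,"ry":0,"rz":2.3,"claw":0},
    {"x":256,"y":-272,"z":0,"rx":0,"ry":0,"rz":2.53,"claw":0},
    {"x":299,"y":-317,"z":0,"rx":0,"ry":0,"rz":2.53,"claw":0},
    {"x":342,"y":-363,"z":0,"rx":0,"ry":0,"rz":2.53,"claw":0},
    {"x":385,"y":-409,"z":0,"rx":0,"ry":0,"rz":2.53,"claw":0},
    {"x":420,"y":-446,"z":0,"rx":0,"ry":0,"rz":2.53,"claw":0},
  ],
)

```text
time_s: 1.4
position: [0.4511, -0.0729, 0.2476]
tcp_rot: [[1.0, -0.026, 0.0], [-0.026, -1.0, -0.0], [0.0, 0.0, -1.0]]
force: [0.6, -1.9, 0.5]
opening: 0.997
grasp_force: 0.0
```

apply_moves(
  rows=[
    {"x":23,"y":-42,"z":10,"rx":0,"ry":0,"rz":0,"claw":0},
    {"x":23,"y":-42,"z":40,"rx":0,"ry":0,"rz":0,"claw":0},
    {"x":23,"y":-42,"z":60,"rx":0,"ry":0,"rz":0,"claw":0},
    {"x":23,"y":-42,"z":60,"rx":0,"ry":0,"rz":0,"claw":0},
  ],
)

```text
time_s: 1.9
position: [0.4733, -0.033, 0.1862]
tcp_rot: [[1.0, -0.027, -0.004], [-0.027, -1.0, 0.001], [-0.004, -0.001, -1.0]]
force: [1.0, 1.3, -0.7]
opening: 1.001
grasp_force: 0.0
```

```bash
cat >> h.py <<'E'
def wrist(name):
    s=read_state();p=camera_params("wrist");im,d=capture("wrist")
    cv2.imwrite(f"pics/{name}.png",im[...,::-1])
    v,u=np.indices(d.shape);a=(u-p["cx"])/p["fx"];b=(v-p["cy"])/p["fy"];r=np.hypot(a,b)+1e-9
    t=np.tan(r)*d; P=np.stack([a/r*t,-b/r*t,-d],-1)
    return s,im,d,P@np.array(p["orientation"]).T+np.array(p["xyz"])
def rect(P): return cv2.minAreaRect((P[:,:2]*1000).astype(np.float32))
E
python3 - <<'E'
from h import *
s,im,d,W=wrist("w2");print(s["time_s"],s["position"])
T=(W-s["position"])@s["tcp_rot"]
for lo,hi in((.118,.128),(.07,.079)):
    g=(W[...,2]>lo)&(W[...,2]<hi)&(abs(W[...,0]-.515)<.09)&(abs(W[...,1]+.031)<.04)
    n,l,st,ce=cv2.connectedComponentsWithStats(g.astype(np.uint8))
    for i in range(1,n):
        if st[i,4]>60:P=W[l==i];print(lo,st[i],ce[i],rect(P),np.median(P[:,2]))
E
```

```text
1.9 [ 0.47330834 -0.03303297  0.18621823]
0.118 [259  90  36  21 116] [278.51724138 103.48275862] ((556.0164794921875, -32.85305404663086), (21.887136459350586, 12.89976978302002), 87.44160461425781) 0.12288523286500766
0.118 [ 263  193   28   61 1692] [276.46808511 223.19858156] ((477.1328125, -30.726917266845703), (18.001625061035156, 40.89935302734375), 88.05718231201172) 0.12520801869247744
0.07 [  238    60    80   190 11656] [277.41412148 149.76098147] ((515.555908203125, -31.659854888916016), (60.56809616088867, 151.14002990722656), 88.3526382446289) 0.0754945855271279
```

View pics/w2.png

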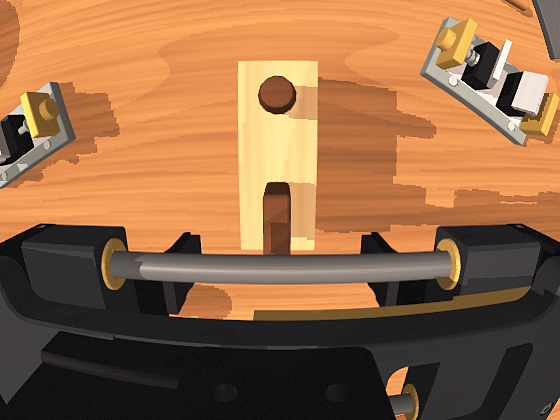

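The wrist view shows the feeler handle centred between the fingers at (276,223), with the reamer at (278,95). The handle is at (0.476, -0.031) and -1.8°, agreeing with the top view. I'll descend and grip.

apply_moves(
  rows=[
    {"x":2,"y":-1.5,"z":25,"rx":0,"ry":0,"rz":0,"claw":0},
    {"x":2,"y":-1.5,"z":55,"rx":0,"ry":0,"rz":0,"claw":0},
    {"x":2,"y":-1.5,"z":75,"rx":0,"ry":0,"rz":0,"claw":0},
    {"x":2,"y":-1.5,"z":80,"rx":0,"ry":0,"rz":0,"claw":0},
    {"x":2,"y":-1.5,"z":80,"rx":0,"ry":0,"rz":0,"claw":100},
    {"x":2,"y":-1.5,"z":80,"rx":0,"ry":0,"rz":0,"claw":255},
    {"x":2,"y":-1.5,"z":80,"rx":0,"ry":0,"rz":0,"claw":255},
    {"x":2,"y":-1.5,"z":80,"rx":0,"ry":0,"rz":0,"claw":255},
    {"x":2,"y":-1.5,"z":80,"rx":0,"ry":0,"rz":0,"claw":255},
  ],
)

```text
time_s: 3.08
position: [0.4766, -0.0322, 0.1078]
tcp_rot: [[1.0, -0.027, 0.0], [-0.027, -1.0, -0.0], [0.0, 0.0, -1.0]]
force: [-0.1, -0.3, -0.5]
opening: 0.516
grasp_force: 0.0
```

apply_moves(
  rows=[
    {"x":0,"y":0,"z":0,"rx":0,"ry":0,"rz":0,"claw":255},
    {"x":0,"y":0,"z":0,"rx":0,"ry":0,"rz":0,"claw":255},
    {"x":0,"y":0,"z":0,"rx":0,"ry":0,"rz":0,"claw":255},
    {"x":0,"y":0,"z":0,"rx":0,"ry":0,"rz":0,"claw":255},
    {"x":0,"y":0,"z":0,"rx":0,"ry":0,"rz":0,"claw":255},
  ],
)

```text
time_s: 3.7
position: [0.4765, -0.0321, 0.1075]
tcp_rot: [[1.0, -0.027, -0.0], [-0.027, -1.0, 0.0], [-0.0, -0.0, -1.0]]
force: [-0.1, 0.4, 0.2]
opening: 0.207
grasp_force: 30.0
```

Gripped (18 mm opening, 30 N). Lifting, then moving to about 80 mm short of the narrow press for a closer look.

apply_moves(
  rows=[
    {"x":0,"y":0,"z":-15,"rx":0,"ry":0,"rz":0,"claw":255},
    {"x":0,"y":0,"z":-45,"rx":0,"ry":0,"rz":0,"claw":255},
    {"x":0,"y":0,"z":-85,"rx":0,"ry":0,"rz":0,"claw":255},
    {"x":0,"y":0,"z":-115,"rx":0,"ry":0,"rz":0,"claw":255},
    {"x":0,"y":-20,"z":-115,"rx":0,"ry":0,"rz":-0.3,"claw":255},
    {"x":-1,"y":-65,"z":-115,"rx":0,"ry":0,"rz":-0.8,"claw":255},
    {"x":-3,"y":-115,"z":-115,"rx":0,"ry":0,"rz":-1.5,"claw":255},
    {"x":-4,"y":-170,"z":-115,"rx":0,"ry":0,"rz":-2.3,"claw":255},
    {"x":-5,"y":-220,"z":-115,"rx":0,"ry":0,"rz":-3.0,"claw":255},
    {"x":-7,"y":-260,"z":-115,"rx":0,"ry":0,"rz":-3.5,"claw":255},
  ],
)

```text
time_s: 4.95
position: [0.4762, 0.2297, 0.2223]
tcp_rot: [[0.942, 0.336, -0.0], [0.336, -0.942, -0.0], [-0.0, 0.0, -1.0]]
force: [-0.2, -0.2, -1.7]
opening: 0.206
grasp_force: 30.0
```

apply_moves(
  rows=[
    {"x":8,"y":-23,"z":0,"rx":0,"ry":0,"rz":0,"claw":255},
    {"x":8,"y":-23,"z":0,"rx":0,"ry":0,"rz":0,"claw":255},
    {"x":8,"y":-23,"z":0,"rx":0,"ry":0,"rz":0,"claw":255},
  ],
)

```text
time_s: 5.32
position: [0.4761, 0.2516, 0.2222]
tcp_rot: [[0.943, 0.333, -0.001], [0.333, -0.943, -0.001], [-0.001, 0.001, -1.0]]
force: [0.4, -0.2, -1.1]
opening: 0.199
grasp_force: 30.0
```

```bash
python3 - <<'E'
from h import *
s,im,d,W=wrist("w3");print(s["time_s"],s["position"],s["tcp_rot"].round(4).tolist(),s["opening"],s["grasp_force"])
np.savez("w3",W=W,im=im)
hsv=cv2.cvtColor(im,cv2.COLOR_RGB2HSV)
N=(np.hypot(W[...,0]-.553,W[...,1]-.279)<.11)
for nm,g in(("lips",N&(W[...,2]>.069)&(W[...,2]<.082)),("gold",N&(hsv[...,0]>17)&(hsv[...,0]<32)&(hsv[...,1]>140)&(W[...,2]>.05)&(W[...,2]<.066)),("base",N&(W[...,2]>.007)&(W[...,2]<.07)&(hsv[...,1]<70))):
    n,l,st,ce=cv2.connectedComponentsWithStats(g.astype(np.uint8))
    for i in range(1,n):
        if st[i,4]>30:P=W[l==i];print(nm,st[i],ce[i].round(),rect(P),np.median(P,axis=0).round(4))
E
```

```text
5.325 [0.476124   0.25155517 0.22223685] [[0.9429, 0.333, -0.0009], [0.333, -0.9429, -0.0009], [-0.0012, 0.0005, -1.0]] 0.1987343472070841 29.999838578514755
lips [258  83  10  50 450] [262. 107.] ((549.3798217773438, 293.6346130371094), (43.721622467041016, 7.901928424835205), 19.245988845825195) [0.5496 0.294  0.0729]
lips [291  83  11  50 437] [296. 108.] ((559.1864013671875, 265.6976013183594), (43.639495849609375, 8.62376594543457), 19.976173400878906) [0.559  0.2657 0.073 ]
gold [205  84  11  52 555] [210. 109.] ((533.2880249023438, 340.60174560546875), (48.468692779541016, 10.459589004516602), 18.99371337890625) [0.5333 0.3405 0.0584]
gold [342  84  12  52 583] [347. 110.] ((575.3003540039062, 219.96951293945312), (48.140167236328125, 10.888315200805664), 19.683013916015625) [0.5749 0.2199 0.0584]
base [ 209   76  142   71 7512] [279. 112.] ((554.170654296875, 279.773681640625), (74.38430786132812, 149.07437133789062), 19.311412811279297) [0.5525 0.2794 0.0191]
```

View pics/w3.png

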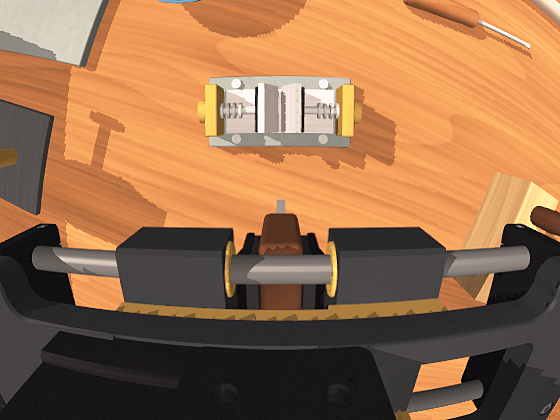

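The narrow press is upper centre: base at (279,112), lips at (262,107) and (296,108), with a tight slot between them. Press centre is (0.554, 0.280) at 19.4°, in line with the tool. The feeler is held upright at (281,240). I'll move over the slot, then lower the tip into the mouth.

apply_moves(
  rows=[
    {"x":20,"y":0,"z":0,"rx":0,"ry":0,"rz":0,"claw":255},
    {"x":50,"y":-0.5,"z":0,"rx":0,"ry":0,"rz":0,"claw":255},
    {"x":75,"y":-0.5,"z":0,"rx":0,"ry":0,"rz":0,"claw":255},
    {"x":83,"y":-0.5,"z":10,"rx":0,"ry":0,"rz":0,"claw":255},
    {"x":83,"y":-0.5,"z":25,"rx":0,"ry":0,"rz":0,"claw":255},
    {"x":83,"y":-0.5,"z":40,"rx":0,"ry":0,"rz":0,"claw":255},
    {"x":83,"y":-0.5,"z":50,"rx":0,"ry":0,"rz":0,"claw":255},
    {"x":83,"y":-0.5,"z":50,"rx":0,"ry":0,"rz":0,"claw":255},
  ],
)

```text
time_s: 6.38
position: [0.5534, 0.2801, 0.1712]
tcp_rot: [[0.943, 0.333, -0.003], [0.333, -0.943, -0.001], [-0.003, -0.0, -1.0]]
force: [-0.6, 0.4, -0.5]
opening: 0.208
grasp_force: 30.0
```

```bash
python3 - <<'E'
from h import *
s=read_state();e=(np.array([.5542,.2797,0])-s["position"])@s["tcp_rot"]*1000
print(s["position"],"tool err mm",e.round(1),s["tcp_rot"].round(4).tolist(),s["force"].round(2))
im,d=capture("scene");u,v=390,172
cv2.imwrite("pics/s2.png",cv2.resize(im[60:220,290:490,::-1],None,fx=3,fy=3,interpolation=cv2.INTER_CUBIC))
E
```

```text
[0.55338134 0.28005608 0.17122983] tool err mm [  1.2   0.6 171.2] [[0.9429, 0.333, -0.0029], [0.333, -0.9429, -0.0009], [-0.0031, -0.0001, -1.0]] [-0.61  0.41 -0.47]
```

View pics/s2.png

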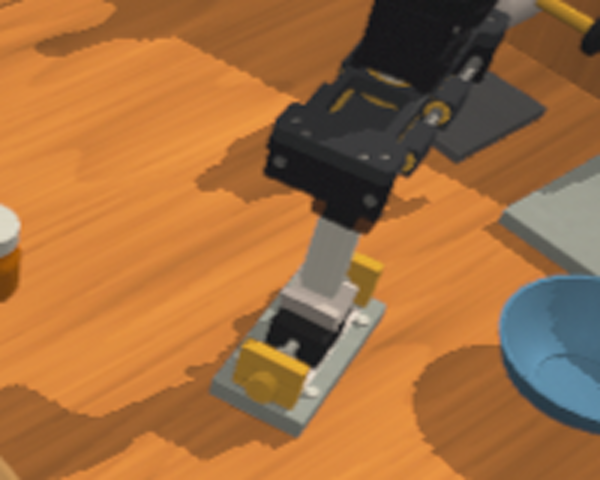

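The scene crop shows the blade (330,260) entering the mouth just behind the near lip (320,300), aligned with the slot. Pushing down in stages.

apply_moves(
  rows=[
    {"x":1,"y":0.5,"z":6,"rx":0,"ry":0,"rz":0,"claw":255},
    {"x":1,"y":0.5,"z":12,"rx":0,"ry":0,"rz":0,"claw":255},
    {"x":1,"y":0.5,"z":17,"rx":0,"ry":0,"rz":0,"claw":255},
    {"x":1,"y":0.5,"z":22,"rx":0,"ry":0,"rz":0,"claw":255},
    {"x":1,"y":0.5,"z":26,"rx":0,"ry":0,"rz":0,"claw":255},
    {"x":1,"y":0.5,"z":30,"rx":0,"ry":0,"rz":0,"claw":255},
    {"x":1,"y":0.5,"z":30,"rx":0,"ry":0,"rz":0,"claw":255},
  ],
)

```text
time_s: 7.3
position: [0.5561, 0.2802, 0.1427]
tcp_rot: [[0.943, 0.333, 0.001], [0.333, -0.943, 0.0], [0.001, 0.0, -1.0]]
force: [0.6, 1.1, 0.5]
opening: 0.206
grasp_force: 30.0
```

apply_moves(
  rows=[
    {"x":0,"y":0,"z":4,"rx":0,"ry":0,"rz":0,"claw":255},
    {"x":0,"y":0,"z":8,"rx":0,"ry":0,"rz":0,"claw":255},
    {"x":0,"y":0,"z":12,"rx":0,"ry":0,"rz":0,"claw":255},
    {"x":0,"y":0,"z":15,"rx":0,"ry":0,"rz":0,"claw":255},
    {"x":0,"y":0,"z":17,"rx":0,"ry":0,"rz":0,"claw":255},
    {"x":0,"y":0,"z":17,"rx":0,"ry":0,"rz":0,"claw":255},
  ],
)

```text
time_s: 8.05
position: [0.5555, 0.2801, 0.125]
tcp_rot: [[0.943, 0.333, -0.001], [0.333, -0.943, -0.0], [-0.001, -0.0, -1.0]]
force: [0.8, -0.1, -1.7]
opening: 0.205
grasp_force: 30.0
```

apply_moves(
  rows=[
    {"x":0,"y":0,"z":2,"rx":0,"ry":0,"rz":0,"claw":255},
    {"x":0,"y":0,"z":4,"rx":0,"ry":0,"rz":0,"claw":255},
  ],
)

```text
time_s: 8.3
position: [0.5557, 0.2802, 0.1216]
tcp_rot: [[0.943, 0.333, 0.0], [0.333, -0.943, 0.0], [0.0, 0.0, -1.0]]
force: [-1.0, 0.2, 1.5]
opening: 0.208
grasp_force: 30.0
```

```bash
python3 - <<'E'
from h import *
s,im,d,W=wrist("w4");print(s["position"],s["force"].round(2),s["moment"].round(2))
hsv=cv2.cvtColor(im,cv2.COLOR_RGB2HSV)
T=(W-s["position"])@s["tcp_rot"]
g=(abs(T[...,1])<.008)&(T[...,0]>-.02)&(T[...,0]<.03)&(W[...,2]>.08)
print(np.percentile(W[g][:,2],[1,50,90,99]), g.sum())
im,d=capture("scene")
cv2.imwrite("pics/s3.png",np.hstack([cv2.resize(im[100:220,320:460,::-1],(400,343),interpolation=cv2.INTER_CUBIC),cv2.resize(cv2.imread("pics/w4.png"),(400,343))]))
E
```

```text
[0.55574089 0.28021631 0.12161784] [-1.02  0.16  1.48] [ 0.03  0.08 -0.1 ]
[0.09835274 0.20182796 0.21531584 0.21744876] 8395
```

View pics/s3.png

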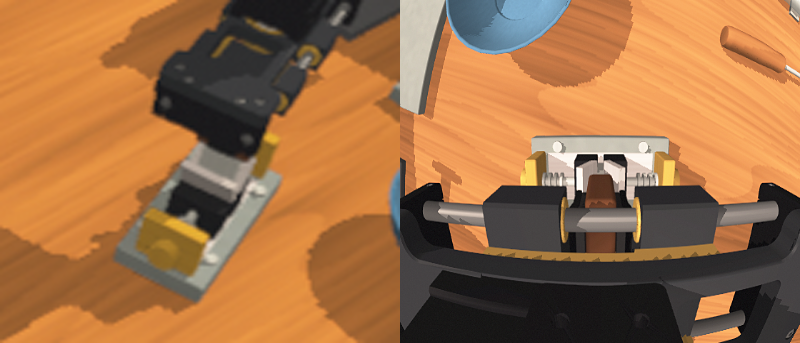

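Both views show the blade down between the jaws, with the handle just above the lips at scene (215,170) and wrist (600,210). I'll push the last millimetres until the force rises.

apply_moves(
  rows=[
    {"x":0,"y":0,"z":1,"rx":0,"ry":0,"rz":0,"claw":255},
    {"x":0,"y":0,"z":2,"rx":0,"ry":0,"rz":0,"claw":255},
  ],
)

```text
time_s: 8.65
position: [0.5559, 0.2803, 0.1205]
tcp_rot: [[0.943, 0.333, 0.0], [0.333, -0.943, 0.0], [0.0, 0.0, -1.0]]
force: [-3.0, 0.1, 10.4]
opening: 0.205
grasp_force: 30.0
```

apply_moves(
  rows=[
    {"x":0,"y":0,"z":1,"rx":0,"ry":0,"rz":0,"claw":255},
    {"x":0,"y":0,"z":2,"rx":0,"ry":0,"rz":0,"claw":255},
  ],
)

```text
time_s: 8.9
position: [0.556, 0.2803, 0.1203]
tcp_rot: [[0.943, 0.333, 0.001], [0.333, -0.943, 0.0], [0.001, 0.0, -1.0]]
force: [-4.1, -2.7, 18.9]
opening: 0.204
grasp_force: 30.0
```

It bottomed out at z 0.1203, matching the expected 0.120, with the force at 19 N. Releasing and retreating upward.

apply_moves(
  rows=[
    {"x":0,"y":0,"z":-1,"rx":0,"ry":0,"rz":0,"claw":255},
    {"x":0,"y":0,"z":-1,"rx":0,"ry":0,"rz":0,"claw":80},
    {"x":0,"y":0,"z":-1,"rx":0,"ry":0,"rz":0,"claw":80},
    {"x":0,"y":0,"z":-1,"rx":0,"ry":0,"rz":0,"claw":80},
    {"x":0,"y":0,"z":-1,"rx":0,"ry":0,"rz":0,"claw":80},
    {"x":0,"y":0,"z":-1,"rx":0,"ry":0,"rz":0,"claw":80},
    {"x":0,"y":0,"z":-1,"rx":0,"ry":0,"rz":0,"claw":80},
  ],
)

```text
time_s: 9.78
position: [0.5557, 0.2802, 0.1185]
tcp_rot: [[0.943, 0.333, -0.0], [0.333, -0.943, -0.0], [-0.0, -0.0, -1.0]]
force: [0.1, 0.4, 0.0]
opening: 0.676
grasp_force: 0.0
```

apply_moves(
  rows=[
    {"x":0,"y":0,"z":-10,"rx":0,"ry":0,"rz":0,"claw":80},
    {"x":0,"y":0,"z":-30,"rx":0,"ry":0,"rz":0,"claw":80},
    {"x":0,"y":0,"z":-60,"rx":0,"ry":0,"rz":0,"claw":80},
    {"x":0,"y":0,"z":-90,"rx":0,"ry":0,"rz":0,"claw":80},
    {"x":-40,"y":0,"z":-110,"rx":0,"ry":0,"rz":0,"claw":80},
    {"x":-80,"y":0,"z":-110,"rx":0,"ry":0,"rz":0,"claw":80},
    {"x":-110,"y":0,"z":-110,"rx":0,"ry":0,"rz":0,"claw":80},
    {"x":-110,"y":0,"z":-110,"rx":0,"ry":0,"rz":0,"claw":80},
  ],
)

```text
time_s: 10.78
position: [0.4498, 0.2431, 0.2293]
tcp_rot: [[0.943, 0.333, -0.001], [0.333, -0.943, -0.0], [-0.001, -0.0, -1.0]]
force: [-0.1, 0.5, 1.0]
opening: 0.685
grasp_force: 0.0
```

```bash
python3 - <<'E'
from h import *
s,im,d,W=wrist("w5");print(s["time_s"],s["position"],s["force"].round(1))
g=(np.hypot(W[...,0]-.5542,W[...,1]-.2797)<.05)&(W[...,2]>.12)&(W[...,2]<.16)
t=g&(W[...,2]>np.percentile(W[g][:,2],95)-.003)
print(rect(W[t]),np.median(W[t][:,2]),t.sum())
i2,d2=capture("scene")
cv2.imwrite("pics/s4.png",np.hstack([cv2.resize(i2[80:220,310:470,::-1],(400,343),interpolation=cv2.INTER_CUBIC),cv2.resize(cv2.imread("pics/w5.png"),(400,343))]))
E
```

```text
10.775 [0.44975768 0.2431302  0.22934934] [-0.1  0.5  1. ]
((554.9017944335938, 279.39520263671875), (42.78599548339844, 16.83736228942871), 19.442792892456055) 0.13831059071175664 1387
```

View pics/s4.png

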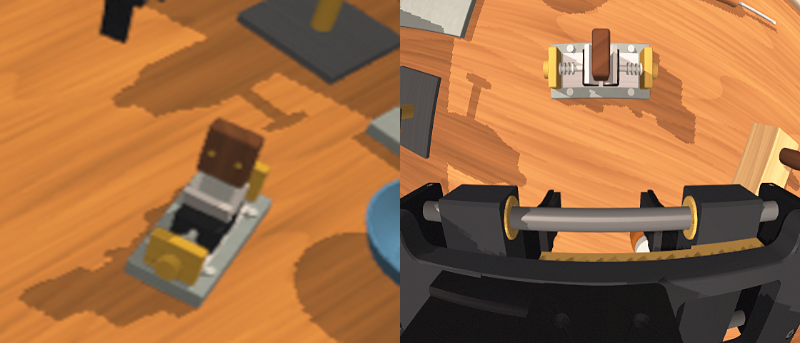

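The feeler stands upright in the narrow press, at scene (230,150) and wrist (600,55). Its handle top is at 0.1383 m against an expected 0.138, centred and aligned, and the arm is clear. Handing in.

```bash
python3 -c "
from rig import hand_in; print(hand_in())"
```

```text
the job is handed in; nothing more can be done
None
```

The feeler is standing upright in the narrow press, pushed fully home on its bed (handle top measured at 138.3 mm, 138 expected); the reamer was left in the rack, and the job was handed in at about 11 s.

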